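# Weigh a carrier of culture dishes on the spring scale

## Task

Pick up the steel dish carrier by its blue tab and hang its cross bar, centred, in the orange-lipped hook of the spring scale. Keep hold while you lower it slowly (about 2 cm a second) until the spring carries the whole weight, and only then let go and move clear, so that the pointer never jumps or bounces, the scale is never pulled down hard, and the dishes hang level and still. Keep the dishes upright all the way, do not push on the scale with the robot, and leave the jar, beaker and yellow tip box where they stand.

Things in the scene. Friction and masses are not known exactly. Their poses are not given: they have to be found in the camera images.
- carrier: Loose steel dish carrier: tray 100 (x) by 124 (y) by 6 mm, four pink dishes on it (92 mm across, top at 70 mm), 8 mm uprights at y = +-56 mm, an 8 mm straight round cross bar along y joining them, a blue tab on the bar; open along x between dishes and bar. Same when turned half round. Weight hidden, 0.25 to 0.8 kg; hangs upright by its bar. Origin: centre of underside, z up.
- carrier_bar (a point): Middle of the cross bar, on the bar's axis, 150 mm above the underside; axes as the carrier, y along the bar.
- carrier_grip (a point): Where to hold the blue tab: 190 mm above the carrier's underside. The tab is 28 (x) by 12 (y) mm and spans 170 to 210 mm above the underside, on an 8 mm stem on the bar's middle; pinch it along y, from above. Axes as the carrier.
- scale: Spring scale on a stand, fixed. Origin on the bench straight under the hook; column at +x, the hook's free end points to -x, so loads come on from the -x side. Base plate 12 mm thick, x -60 to 210, 120 wide; white column x 140 to 190, 50 wide, 352 high (mm). On its -y side a white plate, black marks 10 mm apart (top one: no load), and a red pointer that moves with the hook.
- hook_seat (a point): Middle of the hook's flat seat, upper surface; moves with the hook, axes as the scale. 255 mm above the bench unloaded. Steel arm 14 mm wide (y), 12 thick below the seat, from the column to x = -14; two orange lips lean outwards fore and aft, tops 16 mm above the seat at x = -20 and +20; flat between them 15 mm long. A bar at rest has its axis 4 mm above this point.
- hook (a joint): How far the hook and pointer are drawn down, in m: 0 with no load, stop at 0.090. The spring needs about 100 N per m (a load of 0.25 to 0.8 kg settles at 0.024 to 0.078); lightly damped, so a load let go early or late makes it jump.
- jar: Amber jar with a lid, 60 mm across, 85 mm high, loose; to be left alone. Origin: centre of its underside.
- beaker: Glass beaker, 68 mm across, 85 mm high, loose; to be left alone. Origin: centre of its underside.
- tipbox: Yellow pipette tip box with a grey lid, 77 by 107 mm, 56 mm high, loose; to be left alone. Origin: centre of its underside.
Not all that is in view belongs to the job. Of the things shaped like the carrier, the steel one is meant.

How it is judged:
By the outcome, as a careful person would: the job done as asked, in the order asked, and still so for the second after the job is handed in, with the robot touching nothing.
It also fails if it takes over 48 s, if anything falls off the work surface, if the arm or the gripper's body presses on something with over 40 N, if the wrist force passes 120 N, or if a joint passes its speed limit or range.

## Robot

A 6-joint arm with a two-finger parallel gripper is mounted at the origin on the work surface. World frame = base frame: x ahead of the robot, y to its left, z up, the work surface at z = 0. Lengths are in m, angles in rad, forces in N, time in s.
With the tool pointing down it reaches from about 0.35 to 0.85 m from the base axis. Payload 8.1 kg.
Tool frame: the origin (TCP) lies between the finger pads; the fingertips stand 8 mm ahead of it and the grasp point (between the pads) lies 11 mm behind it; z points along the fingers, y is the line along which they close (so a half turn about z gives the same grasp; the last joint's range is limited). The gripper opens to 85 mm and grips with 20 to 120 N. Pads are 22 mm wide; open, the fingers measure 114 mm over their backs; the gripper's body (76 mm by 85 mm) begins 54 mm behind the grasp point. The pads swing forward as they close: fully open they stand 13 mm farther back than shut.
Start: joints at [-1.244, 0.13, 1.488, -0, 1.523, -0.085], TCP at [0.24, -0.55, 0.239] pointing down, gripper open.
Joint ranges: [-2.96, 2.96], [-0.89, 2.26], [0.02, 2.5], [-1.34, 4.48], [0, 2.73], [-2.66, 2.66]. Speed limits (rad/s): [2.39, 2.39, 2.79, 3.14, 3.14, 3.14].

## Interface

Orientations are given as a unit quaternion [w, x, y, z].
In Python, from bench import arm, effector, eyes, telemetry gives the robot as it stands. Calls block until the motion is done:
- arm.move_pose(position, orientation): joint-space move of the TCP to a pose.
- arm.move_linear(position, frame=None, max_speed=0.15, force_limit=None): straight line of the TCP; frame=None keeps the orientation; max_speed is the mean speed in m/s. With force_limit (N) it stops when the force on the tool has changed by that much, and returns True; else False.
- arm.set_joints(angles): joint-space move.
- effector.set_gripper(opening, strength=None): finger opening in m; strength is the grip in N (None keeps the last); returns when the fingers have stopped.
- arm.sleep(seconds).
- arm.solve_ik(position, orientation): joint angles nearest the present ones, or None.
- eyes.capture(name): name is "side" or "top" or "wrist"; returns (picture, depth): 384x512x3 uint8, red, green, blue; 384x512 float32, m along the optical axis (not along the pixel's ray), 0 where there is no reading.
- eyes.get_calibration(name): a dict with "fx", "fy", "cx", "cy" (pixels), "rvec" (rotation vector, rad) and "tvec" (3), from world to camera coordinates, as OpenCV has them. Camera axes: x right, y down, z forward; pixel columns grow to the right and rows downward; lengths in m; the calibration is good to about 2 mm. A picture is of the moment at which its call begins: read the wrist's pose just before it. get_calibration takes no time and is no camera call; for the wrist camera it gives the pose at the moment of the call.
A pose or a line that the arm cannot do raises arm.PlanningError and nothing moves.
- arm.sign_off(): hands the job in; it is judged then, once.
Trained networks look in the newest picture that a camera, given by its name, has taken for a name from the list of things; names that differ only in an ending like _2 or _b are one class to them, and where a whole thing is asked for, a point or a joint stands for the part that bears it (a point fixed in the world has none). Each returns a list of dicts, best first, with "p" (0 to 1); they miss things now and then, are a little off and sometimes report something else, mostly with a low value. They report only what shows in the picture. A call takes as long as a camera call. They do not tell look-alikes from the thing itself.
- eyes.spot_in(query, camera): "extent" ([left, top, right, bottom] in pixels, round what is visible of it).
- eyes.cut_out(query, camera): "mask" (384x512 bool, what is visible of it) and "extent" ([left, top, right, bottom] in pixels, round what is visible of it).
Readings, each from a call of its own:
- telemetry.current_time_s(): time.
- telemetry.current_joint_pos(): joint angles.
- telemetry.current_joint_vel(): joint speeds.
- telemetry.current_joint_torque(): joint torques, N m.
- telemetry.current_ee_pos(): TCP position.
- telemetry.current_eef_rot(): TCP orientation.
- telemetry.current_ft_force(): force on the tool from outside, world axes, zero at the start.
- telemetry.current_moment(): the same for the moment, N m.
- telemetry.current_gripper_width(): finger opening in m.
- telemetry.current_finger_force(): force on a finger pad.
Only numpy, scipy, OpenCV 4.12 (cv2) and the standard library are available. Lean on these libraries where they do the work, as an engineer would, in place of code of your own. Each camera call takes 0.05 s, during which the arm holds its last target. There are 200 camera calls.

## Working session

There is one attempt and no reset: what is moved stays moved. The work goes in short steps, each a Python script; the robot and the scene stay as the last script left them, time stands still between calls to the robot, and variables do not carry over. Pictures are saved under pics/ and viewed, at most 10 in all, crops included, and the job is handed in when it is done.

```bash
mkdir -p pics; ls
cat > h.py <<'E'
import numpy as np, cv2
from bench import arm, effector, eyes, telemetry
def cal(n):
    c=eyes.get_calibration(n); R=cv2.Rodrigues(np.array(c["rvec"],float))[0]
    return c,R,np.array(c["tvec"],float).reshape(3)
def cloud(n,depth,c=None):
    c,R,t=c or cal(n)
    v,u=np.mgrid[:384,:512]
    P=np.stack([(u-c["cx"])/c["fx"]*depth,(v-c["cy"])/c["fy"]*depth,depth],-1)
    return (P-t)@R   # R^T (P-t)
def save(n,img): cv2.imwrite(f"pics/{n}.png",np.ascontiguousarray(img[...,::-1]))
E
python3 - <<'E'
from h import *
s={}
for n in("side","top"):
    im,d=eyes.capture(n); s[n]=im; np.savez(f"{n}0.npz",im=im,d=d,P=cloud(n,d))
    save(n+"0",cv2.resize(im,(800,600)))
    for q in("carrier","carrier_grip","scale","hook_seat","jar","beaker","tipbox"):
        print(n,q,[(np.round(r["extent"]).tolist(),round(r["p"],2)) for r in eyes.spot_in(q,n)][:4])
print(telemetry.current_time_s(),telemetry.current_eef_rot(),telemetry.current_ft_force())
E
```

```text
pics
side carrier [([268.0, 287.0, 304.0, 356.0], 0.85), ([316.0, 185.0, 366.0, 246.0], 0.8), ([285.0, 131.0, 324.0, 186.0], 0.8), ([250.0, 200.0, 298.0, 262.0], 0.75)]
side carrier_grip [([133.0, 228.0, 174.0, 292.0], 0.85), ([267.0, 284.0, 303.0, 354.0], 0.76), ([248.0, 197.0, 297.0, 261.0], 0.71), ([285.0, 127.0, 324.0, 185.0], 0.7)]
side scale [([148.0, 240.0, 237.0, 380.0], 0.9), ([246.0, 199.0, 296.0, 263.0], 0.57)]
side hook_seat [([182.0, 236.0, 208.0, 301.0], 0.84), ([249.0, 197.0, 296.0, 263.0], 0.66)]
side jar [([278.0, 184.0, 298.0, 209.0], 0.79), ([212.0, 162.0, 228.0, 193.0], 0.42)]
side beaker [([213.0, 161.0, 228.0, 194.0], 0.68), ([146.0, 242.0, 236.0, 379.0], 0.28)]
side tipbox [([185.0, 205.0, 218.0, 244.0], 0.75)]
top carrier [([122.0, 240.0, 177.0, 281.0], 0.85), ([138.0, 94.0, 188.0, 145.0], 0.82), ([216.0, 197.0, 257.0, 240.0], 0.8), ([257.0, 258.0, 304.0, 302.0], 0.79)]
top carrier_grip [([211.0, 197.0, 263.0, 245.0], 0.96), ([118.0, 240.0, 178.0, 286.0], 0.92), ([259.0, 255.0, 306.0, 303.0], 0.89), ([318.0, 194.0, 365.0, 241.0], 0.83)]
top scale [([42.0, 156.0, 183.0, 208.0], 0.87), ([207.0, 127.0, 251.0, 162.0], 0.3)]
top hook_seat [([81.0, 164.0, 147.0, 182.0], 0.72)]
top jar [([284.0, 207.0, 303.0, 223.0], 0.9)]
top beaker [([280.0, 124.0, 303.0, 152.0], 0.98)]
top tipbox [([210.0, 125.0, 246.0, 160.0], 0.96)]
0.8 [2.27401564e-05 9.78876034e-01 2.04454663e-01 1.07625296e-06] [-0.00310268  0.0572907   0.34393369]
```

View pics/side0.png

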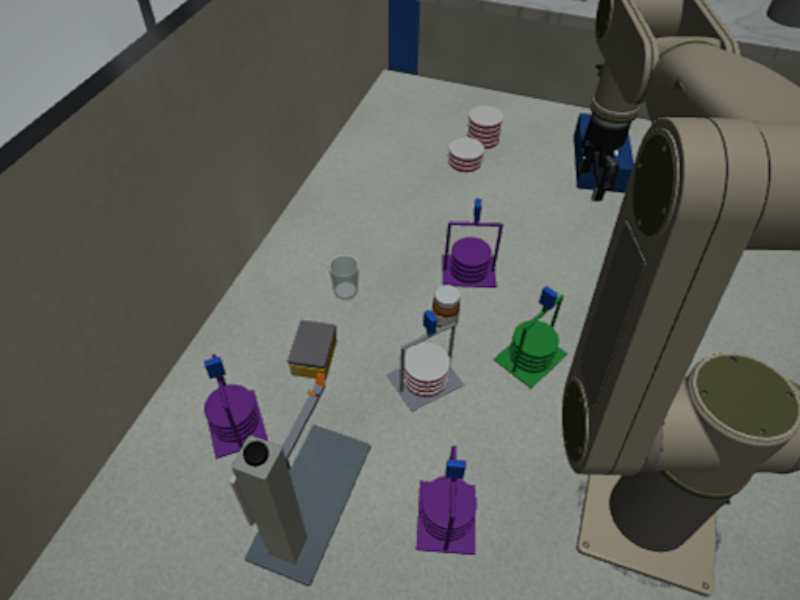

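View pics/top0.png

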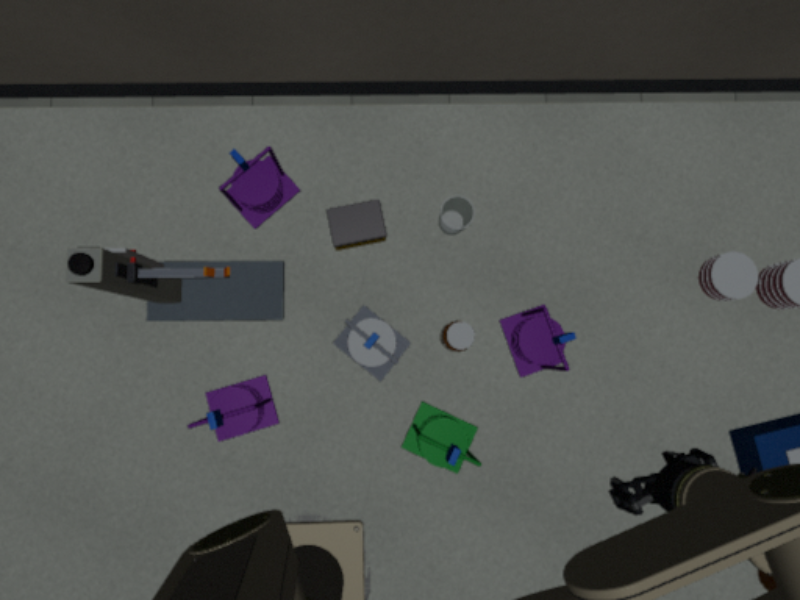

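Shaped like the carrier in the top view (800x600): purple at (260,185), (240,408) and (540,340), green at (440,435), and grey steel with white and pink dishes at (372,342). The last one matches the description. It appears in the side view at (427,365). The scale's hook tip is at (218,271), pointing right.

Run:
```python
from h import *
crops=[]
for n,(a,b,c,d) in {"top":(205,185,270,250),"side":(240,190,305,265)}.items():
    z=np.load(n+"0.npz"); im=z["im"]; P=z["P"]
    crops.append(cv2.resize(im[b:d,a:c],(390,390),interpolation=cv2.INTER_CUBIC))
    I=im.astype(int); v,u=np.mgrid[:384,:512]
    box=(u>=a)&(u<c)&(v>=b)&(v<d)&(z["d"]>0)
    blue=box&(I[...,2]>I[...,0]+50)&(I[...,2]>90)
    p=P[blue]; print(n,"blue",len(p),"med",np.median(p,0).round(4),"min",p.min(0).round(3),"max",p.max(0).round(3))
    for nm,lo,hi in(("bar",.140,.163),("dish",.063,.077),("tray",.003,.012)):
        q=P[box&(P[...,2]>lo)&(P[...,2]<hi)]
        if len(q)<5: print(n,nm,len(q)); continue
        m=q[:,:2].mean(0); w,V=np.linalg.eigh(np.cov(q[:,:2].T)); r=cv2.minAreaRect(q[:,:2].astype(np.float32))
        print(n,nm,len(q),q.mean(0).round(4),"dir",np.degrees(np.arctan2(V[1,1],V[0,1])).round(1),"rect",np.round(r[0],4),np.round(r[1],4),round(r[2],1))
    org=(I[...,0]>150)&(I[...,0]>I[...,2]+80)&(I[...,1]<I[...,0]-50)&(z["d"]>0)&(P[...,2]>.2)
    p=P[org]; print(n,"orange",len(p),p.round(3).tolist() if len(p)<45 else (p.mean(0),p.min(0),p.max(0)))
    s=(P[...,1]>.1)&(P[...,2]>.24)&(P[...,2]<.272)&(z["d"]>0)
    p=P[s]; print(n,"arm",len(p),cv2.minAreaRect(p[:,:2].astype(np.float32)) if len(p) else'')
    s=(P[...,2]>.009)&(P[...,2]<.016)&(P[...,1]>.1)&(P[...,1]<.6)&(u<240)
    ext=(42,156,183,208) if n=="top" else (148,240,237,380)
    s&=(u>=ext[0])&(u<=ext[2])&(v>=ext[1])&(v<=ext[3])
    p=P[s]; print(n,"base",len(p),cv2.minAreaRect(p[:,:2].astype(np.float32)) if len(p) else'')
save("crop",np.hstack(crops))
```

```text
top blue 43 med [ 0.4518 -0.1321  0.2101] min [ 0.441 -0.143  0.07 ] max [ 0.466 -0.122  0.213]
top bar 112 [ 0.4512 -0.1323  0.1531] dir 50.1 rect [ 0.4517 -0.1317] [0.1183 0.0077] 50.1
top dish 624 [ 0.4512 -0.1315  0.0693] dir 140.9 rect [ 0.4517 -0.1311] [0.0888 0.0887] 89.0
top tray 728 [ 0.4526 -0.1326  0.0055] dir 49.5 rect [ 0.4597 -0.1313] [0.201  0.2007] 88.5
top orange 0 []
top arm 572 ((0.5751161575317383, 0.19647294282913208), (0.05924958735704422, 0.18961304426193237), 6.494823932647705)
top base 1732 ((0.5634537935256958, 0.20563161373138428), (0.21117132902145386, 0.1197926253080368), 88.84375)
side blue 34 med [ 0.4526 -0.1319  0.2113] min [ 0.441 -0.142  0.206] max [ 0.464 -0.122  0.214]
side bar 109 [ 0.454  -0.1281  0.1533] dir 49.8 rect [ 0.4528 -0.1303] [0.1162 0.0099] 48.5
side dish 653 [ 0.4512 -0.1411  0.0702] dir 90.7 rect [ 0.4606 -0.1929] [0.0882 0.215 ] 9.1
side tray 1131 [ 0.4707 -0.1727  0.0053] dir 112.5 rect [ 0.4698 -0.203 ] [0.2252 0.3005] 19.9
side orange 12 [[0.567, 0.085, 0.269], [0.563, 0.087, 0.274], [0.569, 0.088, 0.268], [0.566, 0.087, 0.269], [0.563, 0.088, 0.271], [0.561, 0.087, 0.271], [0.56, 0.089, 0.269], [0.568, 0.123, 0.271], [0.566, 0.122, 0.271], [0.564, 0.121, 0.271], [0.561, 0.12, 0.271], [0.562, 0.121, 0.267]]
side arm 591 ((0.3852950930595398, 0.20087197422981262), (0.19806119799613953, 0.4184098243713379), 89.43824005126953)
side base 2197 ((0.6245539784431458, 0.20662996172904968), (0.21335646510124207, 0.2434123009443283), 89.89622497558594)
```

View pics/crop.png

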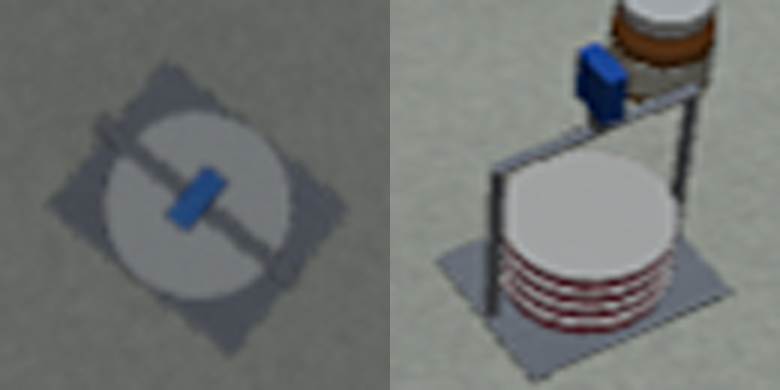

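The crop shows grey steel, white and pink dishes and a blue tab, so this is the carrier. Next I'll get the scale pose more precisely.

Run:
```python
from h import *
v,u=np.mgrid[:384,:512]
for n,ext in(("top",(42,156,183,208)),("side",(148,236,240,380))):
    z=np.load(n+"0.npz"); P=z["P"]; im=z["im"].astype(int)
    s=(u>=ext[0])&(u<=ext[2])&(v>=ext[1])&(v<=ext[3])&(z["d"]>0)
    b=P[s&(P[...,2]>.008)&(P[...,2]<.018)&(abs(P[...,0]-.563)<.075)]
    print(n,"base y",np.percentile(b[:,1],[0,1,50,99,100]).round(3),"x",np.percentile(b[:,0],[0,1,99,100]).round(3), np.median(b[:,2]))
    a=P[s&(P[...,2]>.235)&(P[...,2]<.28)&(abs(P[...,0]-.563)<.04)&(P[...,1]>.06)]
    for lo in np.arange(.07,.26,.01):
        q=a[(a[:,1]>=lo)&(a[:,1]<lo+.01)]
        if len(q): print(round(lo,2),len(q),"x",q[:,0].min().round(4),np.median(q[:,0]).round(4),q[:,0].max().round(4),"z",np.median(q[:,2]).round(4),q[:,2].max().round(4))
    c=P[s&(P[...,2]>.342)&(P[...,2]<.36)]
    if len(c):print("coltop",len(c),cv2.minAreaRect(c[:,:2].astype(np.float32)))
    c,R,t=cal(n); print("cam",(-R.T@t).round(3),c["fx"])
z=np.load("top0.npz");print(z["P"][172:177,140:152,:].round(3)[2].tolist(), z["im"][174,128:152].tolist())
```

```text
top base y [0.042 0.045 0.151 0.305 0.312] x [0.503 0.504 0.621 0.623] 0.01208382854686088
0.08 18 x 0.556 0.561 0.5684 z 0.27 0.2724
0.09 18 x 0.5553 0.5608 0.5691 z 0.256 0.2645
0.1 25 x 0.556 0.5632 0.5689 z 0.255 0.2565
0.11 39 x 0.5556 0.5624 0.5696 z 0.2635 0.2733
0.12 15 x 0.5564 0.5616 0.5689 z 0.2569 0.2725
0.13 24 x 0.5567 0.5629 0.5691 z 0.2541 0.258
0.14 24 x 0.5569 0.5629 0.5696 z 0.2543 0.2566
0.15 27 x 0.5567 0.5642 0.5694 z 0.2552 0.2573
0.16 28 x 0.556 0.5622 0.5699 z 0.2555 0.2579
0.17 27 x 0.5565 0.5623 0.5697 z 0.2548 0.2587
0.18 30 x 0.5562 0.5628 0.5703 z 0.2537 0.2571
0.19 28 x 0.5567 0.5627 0.5706 z 0.2552 0.2567
0.2 28 x 0.5565 0.563 0.5704 z 0.2553 0.2588
0.21 30 x 0.5567 0.5631 0.5707 z 0.2542 0.2584
0.22 100 x 0.5492 0.5661 0.5953 z 0.2568 0.2791
0.23 99 x 0.5491 0.5692 0.6005 z 0.2676 0.2786
0.24 88 x 0.5392 0.5501 0.5896 z 0.2667 0.28
0.25 10 x 0.5391 0.5395 0.5397 z 0.2656 0.2791
coltop 209 ((0.562120795249939, 0.2679745554924011), (0.03301278129220009, 0.04644788056612015), 77.73320770263672)
cam [ 0.433 -0.137  1.119] 353.743789906967
side base y [0.0
[... 967 characters left out ...]
2296041250229, 0.04317372292280197), 89.62344360351562)
cam [0.283 0.555 1.068] 398.7726665921153
[[0.563, 0.102, 0.256], [0.563, 0.099, 0.257], [0.563, 0.097, 0.256], [0.563, 0.094, 0.258], [0.561, 0.089, 0.268], [0.561, 0.086, 0.272], [0.561, 0.084, 0.271], [0.6, 0.148, 0.012], [0.6, 0.145, 0.011], [0.599, 0.141, 0.013], [0.6, 0.14, 0.007], [0.599, 0.135, 0.012]] [[71, 76, 84], [73, 77, 85], [104, 68, 47], [107, 63, 12], [94, 48, 5], [90, 41, 4], [90, 41, 4], [90, 41, 4], [88, 42, 3], [81, 60, 54], [74, 74, 78], [72, 77, 85], [73, 76, 85], [74, 78, 86], [75, 79, 86], [86, 55, 46], [88, 36, 3], [107, 57, 8], [114, 69, 7], [79, 65, 57], [54, 62, 68], [54, 61, 67], [56, 62, 68], [56, 63, 69]]
```

```bash
cat >> h.py <<'E'
from scipy.spatial.transform import Rotation as Ro
def quat(deg):  # tool down, tool y along world heading deg
    y=np.array([np.cos(np.radians(deg)),np.sin(np.radians(deg)),0]); z=np.array([0,0,-1.])
    q=Ro.from_matrix(np.stack([np.cross(y,z),y,z],1)).as_quat(); return q[[3,0,1,2]]
CX=np.array([.4518,-.1318]); BAR=50.0; HOOK=np.array([.5625,.104]); SY=-.6
E
python3 - <<'E'
from h import *
P=np.load("top0.npz")["P"]; v,u=np.mgrid[:384,:512]; im=np.load("top0.npz")["im"].astype(int)
m=(u>135)&(u<195)&(v>90)&(v<148)&(P[...,2]>.003)&(im[...,2]>im[...,1]+25)
p=P[m]
for lo,hi in((.003,.02),(.02,.08),(.08,.22)):
    q=p[(p[:,2]>lo)&(p[:,2]<hi)]; print("purple",lo,len(q),q.min(0).round(3) if len(q) else'',q.max(0).round(3) if len(q) else'')
for off in(0,180):
    for nm,xy,a,z in(("pick",CX,BAR,.18),("up",CX,BAR,.34),("stage",HOOK-[0,.15],SY,.34),("hook",HOOK,SY,.22)):
        j=arm.solve_ik([*xy,z],quat(a+off)); print(off,nm,None if j is None else np.round(j,2).tolist())
E
```

```text
purple 0.003 352 [0.692 0.01  0.003] [0.84  0.157 0.02 ]
purple 0.02 775 [0.719 0.042 0.02 ] [0.808 0.131 0.076]
purple 0.08 163 [0.727 0.043 0.085] [0.803 0.131 0.213]
0 pick [-0.39, -0.19, 1.91, -0.0, 1.42, -1.27]
0 up [-0.39, -0.24, 1.67, -0.0, 1.72, -1.27]
0 stage [-0.17, 0.01, 1.43, -0.0, 1.7, -0.16]
0 hook [0.09, 0.06, 1.59, -0.0, 1.48, 0.1]
180 pick [-0.39, -0.19, 1.91, -0.0, 1.42, 1.88]
180 up [-0.39, -0.24, 1.67, -0.0, 1.72, 1.88]
180 stage None
180 hook None
```

Run:
```python
from h import *
arm.move_linear([.24,-.55,.36],max_speed=.2)
arm.move_pose([*CX,.30],quat(BAR)); 
effector.set_gripper(.045,40)
c=cal("wrist"); im,d=eyes.capture("wrist"); save("wrist1",im)
P=cloud("wrist",d,c); I=im.astype(int)
b=(I[...,2]>I[...,0]+40)&(d>0)&(P[...,2]>.15)&(P[...,2]<.22)&(np.hypot(P[...,0]-CX[0],P[...,1]-CX[1])<.05)
t=P[b&(P[...,2]>.203)]; print("tab top",len(t),cv2.minAreaRect(t[:,:2].astype(np.float32)) if len(t) else'')
q=P[(P[...,2]>.146)&(P[...,2]<.16)&(np.hypot(P[...,0]-CX[0],P[...,1]-CX[1])<.07)]
if len(q): print("bar",len(q),cv2.minAreaRect(q[:,:2].astype(np.float32)))
print(telemetry.current_time_s(),telemetry.current_ee_pos(),telemetry.current_ft_force())
```

```text
tab top 503 ((0.45378056168556213, -0.133456289768219), (0.011170420795679092, 0.027942009270191193), 49.706871032714844)
bar 914 ((0.4542245864868164, -0.13317807018756866), (0.11843187361955643, 0.008081324398517609), 50.123329162597656)
3.8 [ 0.45179762 -0.13190936  0.30001044] [ 0.05492187  0.86924753 -0.14670428]
```

View pics/wrist1.png

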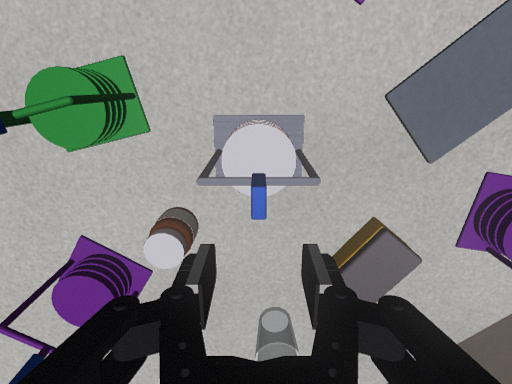

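The wrist view shows the blue tab at (259,197), centred between the open fingers at (210,270) and (310,270), with the bar along the closing direction. I'll descend, grip and lift.

```bash
cat >> h.py <<'E'
def ft(n=10):
    f=[]
    for _ in range(n): f.append(telemetry.current_ft_force()); arm.sleep(.02)
    return np.mean(f,0),np.std(f,0)
E
python3 - <<'E'
from h import *
g=[.453,-.1325]
arm.move_linear([*g,.26],max_speed=.15)
print("contact",arm.move_linear([*g,.181],max_speed=.08,force_limit=6))
b,s=ft(); print("base",b,s)
w=effector.set_gripper(.0,60); print("w",telemetry.current_gripper_width(),telemetry.current_finger_force())
a,_=ft(5); print("gripped",a)
arm.move_linear([*g,.196],max_speed=.04); arm.sleep(.3)
f,s=ft(); print("lifted",f,s,telemetry.current_moment()); np.save("base.npy",b)
arm.move_linear([*g,.327],max_speed=.12); arm.sleep(.2)
f,s=ft(); print("up",f,s,telemetry.current_gripper_width(),telemetry.current_ee_pos(),telemetry.current_time_s())
E
```

```text
contact False
base [0.23442117 0.14267035 0.10313865] [0.67705901 0.50059536 0.40954775]
w 0.011132914859655781 59.54080581665039
gripped [-1.69810963 -1.61598621  2.13451589]
lifted [-0.04807069  0.15079285 -7.01451084] [0.38892778 0.65530031 0.41298746] [ 0.00642666 -0.02107501 -0.03719558]
up [ 0.02336814 -0.01276941 -6.78236519] [0.496573   0.4722244  0.47693614] 0.011209268295211891 [ 0.45293421 -0.1324664   0.32675663] 8.5917
```

Run:
```python
from h import *
arm.move_pose([HOOK[0],HOOK[1]-.16,.327],quat(SY)); arm.sleep(.5)
e=telemetry.current_ee_pos(); print(e,telemetry.current_time_s())
o=[]
for n in("side","top"):
    im,d=eyes.capture(n); P=cloud(n,d); o.append(im)
    near=(np.hypot(P[...,0]-e[0],P[...,1]-e[1])<.09)&(d>0)
    q=P[near&(P[...,2]>.287)&(P[...,2]<.302)]
    print(n,len(q),cv2.minAreaRect(q[:,:2].astype(np.float32)) if len(q) else '',np.percentile(q[:,2],[50,95]) if len(q) else '')
    # bar outer parts only
    q=P[near&(P[...,2]>.27)&(P[...,2]<.305)&(abs(P[...,0]-e[0])>.03)&(abs(P[...,0]-e[0])<.05)]
    if len(q): print(n,"bar ends y",q[:,1].min(),np.median(q[:,1]),q[:,1].max(),"z",np.percentile(q[:,2],95),len(q))
f,s=ft(100); print(f,s/10)
save("stage",np.vstack([cv2.resize(o[0][180:384,100:356],(376,300)),cv2.resize(o[1][80:280,60:316],(376,300))]))
```

```text
[ 0.56244042 -0.05609537  0.32708082] 10.1083
side 127 ((0.5624062418937683, -0.05486379936337471), (0.010398021899163723, 0.12037850171327591), 88.8030014038086) [0.29895985 0.30168103]
side bar ends y -0.05986606900681913 -0.05389918688308784 -0.04876727440885966 z 0.30311932220514964 48
top 0  
[-0.07125731  0.05226065 -6.79470855] [0.04647606 0.05634098 0.04995199]
```

View pics/stage.png

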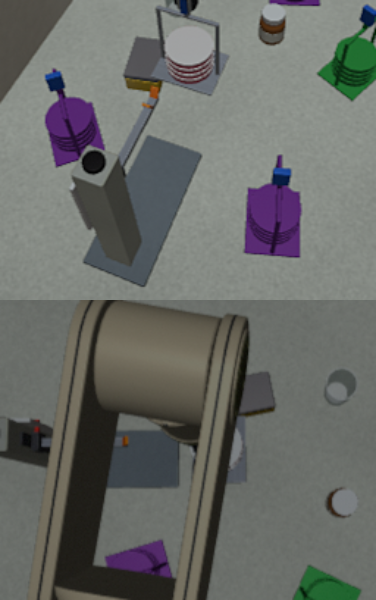

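The carrier hangs level, with its bar along the scale's y and its window facing the hook. In the side picture the orange hook is at (150,95) and the carrier at (190,55). I'll move over the hook and lower.

Run:
```python
from h import *
T=[HOOK[0]+.0003,HOOK[1]-.001]
arm.move_linear([*T,.327],max_speed=.08); arm.sleep(.3)
im,d=eyes.capture("side"); save("over",cv2.resize(im[190:384,120:320],(600,582)))
P=cloud("side",d); q=P[(abs(P[...,1]-T[1])<.03)&(P[...,2]>.285)&(P[...,2]<.305)&(abs(P[...,0]-T[0])>.02)&(abs(P[...,0]-T[0])<.05)]
print("bar y",np.percentile(q[:,1],[2,50,98]),len(q))
I=im.astype(int); m=(I[...,0]>I[...,2]+40)&(I[...,0]>I[...,1]+25)&(P[...,2]>.25)&(P[...,2]<.275)&(abs(P[...,0]-T[0])<.02)&(abs(P[...,1]-.104)<.04)
p=P[m]; print("orange",len(p),p.min(0),p.max(0))
print(telemetry.current_time_s(),ft(10)[0])
```

```text
bar y [0.10088365 0.10519187 0.10818011] 86
orange 34 [0.55576766 0.08958771 0.25394033] [0.57000896 0.1236612  0.27394044]
14.3667 [ 0.28355952  0.21519415 -6.7765001 ]
```

View pics/over.png

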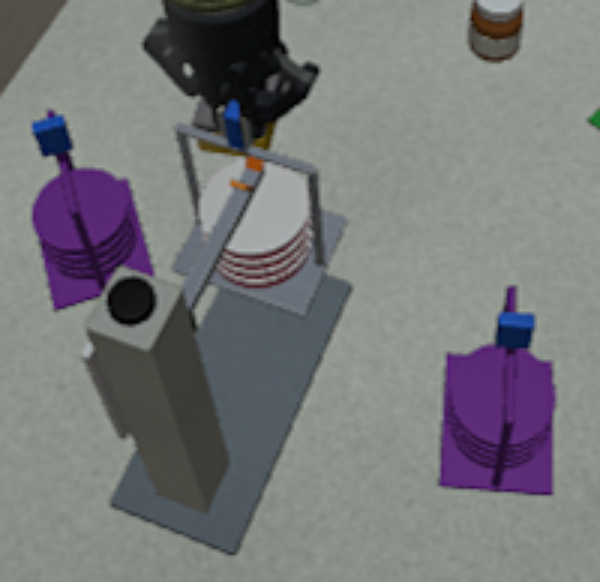

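The hook arm passes through the carrier's window at (235,210), and the bar is above and between the orange lips at (255,163) and (240,184). Lowering now.

Run:
```python
from h import *
T=[HOOK[0]+.0003,HOOK[1]-.001]
arm.move_linear([*T,.280],max_speed=.022)
f,s=ft(15); print(.28,f,telemetry.current_moment(),telemetry.current_time_s())
if -6.6<f[2]<-4.5 and np.hypot(f[0],f[1])<1:
    arm.move_linear([*T,.226],max_speed=.02)
    f,s=ft(50); print(.226,f,telemetry.current_moment(),telemetry.current_ee_pos())
im,d=eyes.capture("side");P=cloud("side",d)
e=telemetry.current_ee_pos(); zb=e[2]-.0305
q=P[(abs(P[...,1]-T[1])<.03)&(abs(P[...,2]-zb)<.012)&(abs(P[...,0]-T[0])>.02)&(abs(P[...,0]-T[0])<.05)]
print("bar y",np.percentile(q[:,1],[2,50,98]),"ztop",np.percentile(q[:,2],90))
save("low",cv2.resize(im[190:384,120:320],(600,582)))
print(telemetry.current_time_s())
```

```text
0.28 [-0.7610364  -0.15232683 -5.85153519] [-0.00376022  0.13082064 -0.02793397] 17.0667
0.226 [-1.11522668 -0.10595451 -0.44369023] [-0.02732579  0.11799581 -0.04164598] [0.56284068 0.10302243 0.22602332]
bar y [0.10094955 0.10490992 0.10819448] ztop 0.20100700554437032
20.8
```

View pics/low.png

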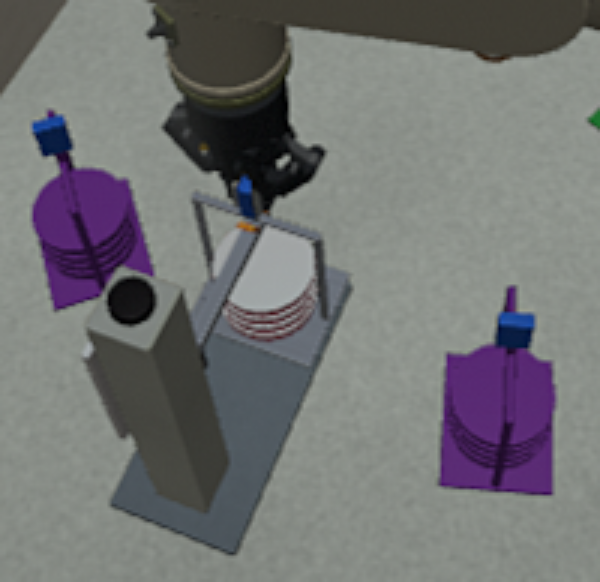

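Run:
```python
from h import *
x=HOOK[0]+.0003; y=HOOK[1]-.001; z=.2216
arm.move_linear([x,y,z],max_speed=.015); f,s=ft(40); print(z,f)
for k in range(4):
    if abs(f[0])<.35: break
    x+=np.clip(f[0]*.0004,-.0005,.0005); arm.move_linear([x,y,z],max_speed=.005); f,s=ft(25); print("x",x,f,telemetry.current_moment()[1])
f,s=ft(60); print(f,telemetry.current_time_s(),telemetry.current_ee_pos())
```

```text
0.2216 [-0.62034462  0.0708902   0.15761394]
x 0.5625518621531201 [ 1.13646186 -0.01609291  0.00724123] -0.2836092073554946
x 0.5630064468957197 [-0.36104343  0.05429311 -0.11495468] 0.1620304737349132
x 0.5628620295224251 [-0.54864679  0.01866757 -0.06817238] 0.1230367494135309
x 0.5626425708063106 [ 0.5805329   0.059247   -0.03961405] -0.2049996049340931
[1.5537924  0.0535595  0.14831874] 25.575 [0.5627026  0.10300966 0.22160972]
```

Run:
```python
from h import *
y=HOOK[1]-.001; z=.2216
arm.move_linear([.56285,y,z],max_speed=.005); f,_=ft(20); print(f)
effector.set_gripper(.0,20); f,_=ft(15); print("soft",f)
effector.set_gripper(.018); f,_=ft(15); print("open",f,telemetry.current_gripper_width())
effector.set_gripper(.04); arm.sleep(.2)
arm.move_linear([.56285,y,.29],max_speed=.06)
arm.move_linear([.56285,y,.40],max_speed=.12)
arm.move_linear([.50,-.15,.40],max_speed=.2)
print(telemetry.current_time_s())
zs=[]
for i in range(4):
    im,d=eyes.capture("side"); P=cloud("side",d)
    q=P[(abs(P[...,1]-.104)<.03)&(abs(P[...,2]-.192)<.02)&(abs(P[...,0]-.5625)>.02)&(abs(P[...,0]-.5625)<.05)]
    print(np.percentile(q[:,1],[2,50,98]),np.percentile(q[:,2],[50,90]))
    arm.sleep(.15)
save("end",cv2.resize(im[170:384,120:334],(600,600)))
print(telemetry.current_time_s())
```

```text
[1.01467963 0.02127223 0.07474092]
soft [ 0.36002511 -0.18034887 -0.00047076]
open [-0.01163502 -0.14855228 -0.18282376] 0.01809738343388629
31.4667
[0.10008571 0.10498196 0.1080316 ] [0.19543461 0.19721853]
[0.10035401 0.10492162 0.10843293] [0.19521622 0.19756312]
[0.10061671 0.10529572 0.10829412] [0.19564016 0.19786225]
[0.10012541 0.1051016  0.1081877 ] [0.19523083 0.19794321]
32.2667
```

View pics/end.png

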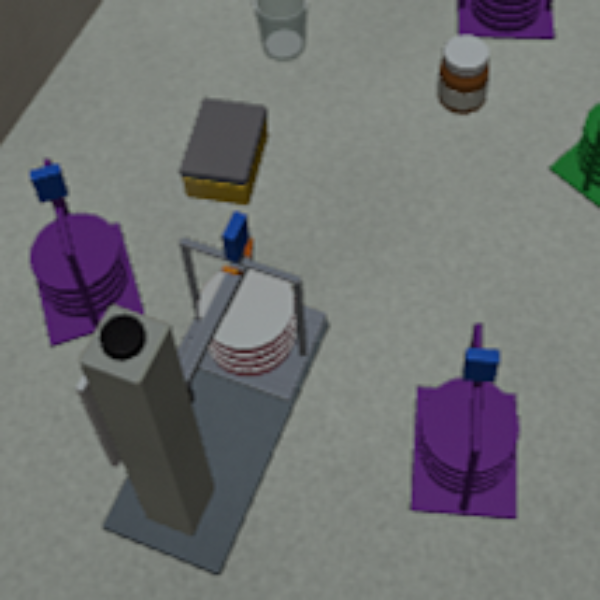

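The carrier hangs level and still in the hook, with the bar between the orange lips at (240,260). The jar, beaker and tip box haven't moved, and the arm is clear.

Run:
```python
from h import *
arm.sleep(.5); print(arm.sign_off())
```

```text
the job is handed in; nothing more can be done
None
```

The steel carrier hangs centred, level and still in the spring scale's hook; I let go only once the spring carried the whole weight, the arm is clear, and the job was handed in at about 33 s of the 48 s allowed.

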